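# Move three samples on to their next station

## Robot

A 6-joint arm with a two-finger parallel gripper is mounted at the origin on the work surface. World frame = base frame: x ahead of the robot, y to its left, z up, the work surface at z = 0. Lengths are in m, angles in rad, forces in N, time in s.
With the tool pointing down it reaches from about 0.325 to 0.925 m from the base axis. Payload 3.1 kg.
Tool frame: the origin (TCP) lies at the very end of the fingers, on their centre line; the grasp point (between the pads) lies 19 mm behind it; z points along the fingers, y is the line along which they close (so a half turn about z gives the same grasp; the last joint's range is limited). The gripper opens to 85 mm and grips with 20 to 120 N. Pads are 22 mm wide; open, the fingers measure 114 mm over their backs; the gripper's body (76 mm by 85 mm) begins 54 mm behind the grasp point. The pads swing forward as they close: fully open they stand 13 mm farther back than shut.
Start: joints at [1.178, 0.217, 1.613, -0, 1.311, -0.112], TCP at [0.173, 0.601, 0.231] pointing down, gripper open.
Joint ranges: [-2.75, 2.75], [-0.78, 2.1], [0.31, 2.55], [-1.13, 4.27], [0.13, 2.63], [-2.58, 2.58]. Speed limits (rad/s): [2.79, 2.79, 3.14, 3.14, 3.14, 3.14].

## Interface

Orientations are given as [roll, pitch, yaw] about the fixed x, y, z axes, in that order (R = Rz(yaw) Ry(pitch) Rx(roll)).
In Python, from bench import arm gives the robot as it stands.
- The arm moves only by the shell command python3 -m creep 'ROWS' [FORCE]. ROWS is JSON, one flat list of numbers, 7 for each row, row after row: the turn, a rotation vector about the tool's x, y, z normalised to -1 to 1, where 1 is 0.5 rad, then the shift along the tool's x, y, z normalised to -1 to 1, where 1 is 0.2 m, then the opening, from -1 (shut) to 1 (fully open). In form: [rx, ry, rz, x, y, z, claw, rx, ry, rz, x, y, z, claw, ...]. A call has 1 to 20 rows; each row is the pose to reach, as a shift and turn from the pose commanded when the call began, along the tool's axes at that moment; what a row does not reach only later rows make up. A row lasts 1/8 s, in which the tool goes at most 62.5 mm and 10.7 degrees, less where a joint would pass 70% of its speed; a pose out of reach is approached as far as the arm can. A call with a number of a shift or a turn outside -1 to 1 is refused whole. A call with a gripper value outside its range is refused whole. The fingers move at their own pace and stop on an object; FORCE is the grip in N (left out, the last holds). Time passes only in rows, so rows that repeat a pose let the fingers close. It gives the time, the measured TCP pose, the force, the opening and the grip force at its end, in the units of the state.
- arm.read_state(): the state, without advancing time (a new reading comes with each control period).
- arm.get_image(name): name is "side" or "top" or "wrist"; returns a dict with "color" (384x512x3 uint8, blue, green, red), "depth" (384x512 float32, m along the optical axis (not along the pixel's ray), 0 where there is no reading), "fx", "fy", "cx", "cy" (pixels), "rvec" (rotation vector, rad) and "tvec" (3), from world to camera coordinates, as OpenCV has them. Camera axes: x right, y down, z forward; pixel columns grow to the right and rows downward; lengths in m; the calibration is good to about 2 mm. A picture is of the moment at which its call begins.
- arm.finish_job(): hands the job in; it is judged then, once.
The state is a dict: "time_s": time; "joint_pos": joint angles; "dq": joint speeds; "effort": joint torques, N m; "eef_pos": TCP position; "tool_rot": TCP orientation; "wrist_force": force on the tool from outside, world axes, zero at the start; "moment": the same for the moment, N m; "finger_gap": finger opening in m; "grip_force": force on a finger pad.
Only numpy, scipy, OpenCV 4.12 (cv2) and the standard library are available. Lean on these libraries where they do the work, as an engineer would, in place of code of your own. Each camera call takes 0.05 s, during which the arm holds its last target. There are 200 camera calls.

## Task

Each of the three amber samples has to move on to its next station: the tall bottle from the balance to the magnetic stirrer, the squat jar from the stirrer to the white carousel disc, and the small vial from the carousel to the balance pan. Every station holds one sample, so first stand one of them on the empty cork mat to wait while the others move. Set each down upright in the middle of its station without dropping it, and leave the tip box, the beaker and the solvent bottle where they are.

Things in the scene. Friction and masses are not known exactly. Their poses are not given: they have to be found in the camera images.
- bottle: Tall amber glass bottle with a narrower white screw cap, loose, about 160 g. Body diameter 44 mm, straight up to 66 mm, then a shoulder to the cap (30 mm diameter, 78 to 98 mm up). Total height 98 mm. Round: any grasp yaw; grip the body, e.g. 50 mm up. Origin: centre of its underside, z up. Starts standing on the balance.
- jar: Squat amber glass jar with a white lid as wide as the body, loose, about 180 g. Diameter 60 mm all the way, height 56 mm (lid from 40 mm up). Round: any grasp yaw; grip e.g. 32 mm up. Origin: centre of its underside, z up. Starts standing on the stirrer.
- vial: Small slim amber glass vial with an aluminium crimp cap, loose, about 50 g. Body diameter 28 mm, straight up to 56 mm; cap 22 mm in diameter; height 72 mm. Round: any grasp yaw; grip e.g. 38 mm up. Origin: centre of its underside, z up. Starts standing on the carousel.
- balance: Low white bench balance, fixed, 130 mm wide and 175 mm deep, with a round steel pan of 110 mm diameter and a small display at its front. Flat pan top 45 mm above the origin. Origin: on the bench directly below the centre of the pan; z up, the front with the display lies to -x.
- stirrer: Slim grey magnetic stirrer, fixed, 130 mm wide and 165 mm deep, with a square white ceramic plate of 116 mm with a printed ring and two black knobs at its front (tops 40 mm up, 83 mm from the plate's centre). Flat plate top 35 mm above the origin. Origin: on the bench directly below the centre of the plate; z up, the knobs lie to -x.
- carousel: Round white plastic carousel disc of 132 mm diameter with a circle of dark hole marks near its edge, on a grey drum; fixed, the disc does not turn. Flat disc top 40 mm above the origin. Origin: on the bench directly below the centre of the disc; z up.
- cork_mat: Square brown cork mat, 110 x 110 x 8 mm, fixed, empty at the start: the free spot for the sample that waits. Top 8 mm above the origin. Origin: centre of its underside, z up.
- tip_box: Bystander: white and grey pipette tip box, loose, 85 x 120 x 56 mm. Origin: centre of its underside. Leave it alone.
- beaker: Bystander: open white beaker, loose, 72 mm in diameter, 90 mm high. Origin: centre of its underside. Leave it alone.
- solvent: Bystander: large clear bottle with a blue cap, loose, 76 mm in diameter, 150 mm high. Origin: centre of its underside. Leave it alone.
Not all that is in view belongs to the job. What is shaped like the stirrer but green is not meant.

How it is judged:
On the way:
1. one of the three samples has been set down upright on the cork mat, within 30 mm of its centre, and let go (((horizontal distance between bottle and cork_mat below 0.03 m and z of bottle in the frame of cork_mat between 0.003 and 0.013 m and angle between bottle's own z axis and vertical below 0.1 rad and linear speed of bottle below 0.02 m/s and contact force between bottle and the fingers below 0.2 N) or (horizontal distance between jar and cork_mat below 0.03 m and z of jar in the frame of cork_mat between 0.003 and 0.013 m and angle between jar's own z axis and vertical below 0.1 rad and linear speed of jar below 0.02 m/s and contact force between jar and the fingers below 0.2 N) or (horizontal distance between vial and cork_mat below 0.03 m and z of vial in the frame of cork_mat between 0.003 and 0.013 m and angle between vial's own z axis and vertical below 0.1 rad and linear speed of vial below 0.02 m/s and contact force between vial and the fingers below 0.2 N))), for 0.2 s.
At the end, for the whole second after the job is handed in: The bottle stands on the stirrer plate, the jar on the carousel disc and the vial on the balance pan, each upright (within 0.1 rad), on the surface, its axis within 14 mm of the station's centre, released and at rest (horizontal distance between bottle and stirrer below 0.014 m and z of bottle in the frame of stirrer between 0.03 and 0.04 m and angle between each of bottle, jar, vial's own z axis and vertical below 0.1 rad and linear speed of each of bottle, jar, vial below 0.02 m/s and contact force between each of bottle, jar, vial and the fingers below 0.2 N and horizontal distance between jar and carousel below 0.014 m and z of jar in the frame of carousel between 0.035 and 0.045 m and horizontal distance between vial and balance below 0.014 m and z of vial in the frame of balance between 0.04 and 0.05 m); the robot touches nothing.
It fails at once if a sample was tipped over (more than 0.7 rad) (angle between any of bottle, jar, vial's own z axis and vertical above 0.7 rad).
It fails at once if a sample was dropped: it moved faster than 0.6 m/s while the fingers did not touch it (a fall of about 20 mm) ((contact force between bottle and the fingers below 0.02 N and linear speed of bottle above 0.6 m/s) or (contact force between jar and the fingers below 0.02 N and linear speed of jar above 0.6 m/s) or (contact force between vial and the fingers below 0.02 N and linear speed of vial above 0.6 m/s)).
It fails at once if the tip box, the beaker or the solvent bottle was displaced by more than 30 mm (distance of any of tip_box, beaker, solvent from where it was at the start of the episode above 0.03 m).
It also fails if it takes over 134 s, if anything falls off the work surface, if the arm or the gripper's body presses on something with over 40 N, if the wrist force passes 120 N, or if a joint passes its speed limit or range.

## Working session

There is one attempt and no reset: what is moved stays moved. The work goes in short steps, Python scripts to look and compute and a shell command to move; the robot and the scene stay as the last step left them, time stands still between calls to the robot, and variables do not carry over. Pictures are saved under pics/ and viewed, at most 14 in all, crops included, and the job is handed in when it is done.

```bash
mkdir -p pics; ls; python3 - <<'E'
from bench import arm
import cv2,numpy as np
print(arm.read_state())
for n in("top","side"):
    d=arm.get_image(n); np.savez(f"/tmp/{n}.npz",**d); cv2.imwrite(f"pics/{n}0.png",d["color"])
    R=cv2.Rodrigues(np.array(d["rvec"]))[0]; print(n,-R.T@np.array(d["tvec"]).ravel(),R[2])
E
```

```text
pics
{'time_s': 0.0, 'joint_pos': array([ 1.17776611e+00,  2.17759860e-01,  1.61495844e+00,  1.23778952e-06,
        1.31128089e+00, -1.12201638e-01]), 'dq': array([-8.96413647e-04, -1.74777667e-04, -9.11657830e-06, -8.53925339e-04,
       -5.26721667e-04, -4.01168175e-04]), 'effort': array([ 1.96778055e-03, -3.96865404e+01, -3.03842461e+01, -1.47613036e-04,
        9.86742962e-03, -4.50196637e-06]), 'eef_pos': array([0.17288193, 0.59975697, 0.22995203]), 'tool_rot': array([-3.13920138e+00, -2.70638834e-04,  2.86076344e+00]), 'wrist_force': array([ 0.02418675, -0.55308429,  0.53935529]), 'moment': array([ 0.00864404,  0.0120193 , -0.02859582]), 'grip_force': 0.0, 'finger_gap': 0.08555159191360057}
top [ 0.35677942 -0.08859379  1.28751556] [ 0.11664039 -0.00366215 -0.99316746]
side [0.45494499 0.68839757 0.99518939] [ 0.03620044 -0.6502757  -0.75883532]
```

View pics/top0.png

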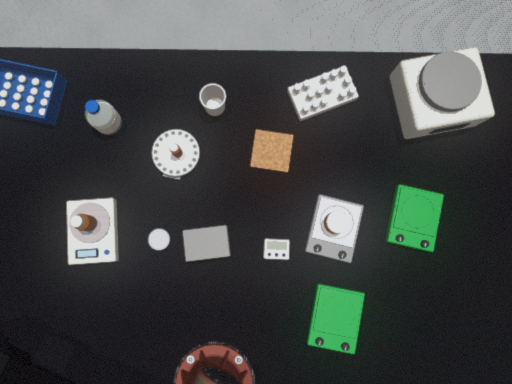

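View pics/side0.png

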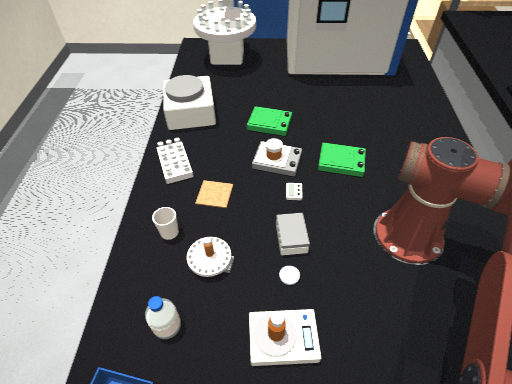

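The top view shows the balance with the bottle at (92,231), the stirrer with the jar at (335,228), the carousel with the vial at (176,153) and the cork mat at (272,151). The side view agrees: (285,337), (278,157), (209,257) and (214,194). There are three stirrer shapes. The white/grey one at (335,228) fits the description, and the green ones at (416,218) and (337,319) are decoys.

```bash
cat > h.py <<'E'
import cv2,numpy as np
def cam(d):
    R=cv2.Rodrigues(np.array(d["rvec"],float))[0]; return R,np.array(d["tvec"],float).ravel()
def cloud(d):
    R,t=cam(d); v,u=np.mgrid[:384,:512]; z=d["depth"]
    P=np.stack([(u-d["cx"])/d["fx"]*z,(v-d["cy"])/d["fy"]*z,z],-1)
    W=(P-t)@R; W[z==0]=np.nan; return W
def ray(d,uv,h):
    R,t=cam(d); uv=np.atleast_2d(uv).astype(float)
    D=np.c_[(uv[:,0]-d["cx"])/d["fx"],(uv[:,1]-d["cy"])/d["fy"],np.ones(len(uv))]@R
    C=-R.T@t; return C+D*((h-C[2])/D[:,2])[:,None]
def rect(P):
    r=cv2.minAreaRect((P[:,:2]*1000).astype(np.float32)); return np.round(r[0],1),np.round(r[1],1),round(r[2],1)
def circ(P):
    c,r=cv2.minEnclosingCircle((P[:,:2]*1000).astype(np.float32)); return np.round(c,1),round(2*r,1)
E
python3 - <<'E'
from h import *
for n in("top","side"):
    d=dict(np.load(f"/tmp/{n}.npz")); W=cloud(d)
    px={"top":dict(bal=(92,231),stir=(335,228),car=(176,153),cork=(272,151),tip=(323,93),grey=(207,243),beak=(213,100),solv=(103,117),disc=(159,239)),
     "side":dict(bal=(285,337),stir=(278,157),car=(209,257),cork=(214,194))}[n]
    hsv=cv2.cvtColor(d["color"],cv2.COLOR_BGR2HSV)
    for k,p in px.items():
        m=np.zeros((384,512),bool); m[max(0,p[1]-40):p[1]+40,max(0,p[0]-42):p[0]+42]=1
        c=ray(d,p,.03)[0]
        near=m&(np.hypot(W[...,0]-c[0],W[...,1]-c[1])<.11)
        if k in("tip","grey","beak","solv","disc"):
            q=W[near&(W[...,2]>.012)]; print(n,k,rect(q),np.round(np.nanpercentile(q[:,2],[50,98]),3)); continue
        if k=="cork":
            mm=near&(hsv[...,1]>90)&(hsv[...,2]>60)
            v,u=np.nonzero(mm); print(n,k,rect(ray(d,np.c_[u,v],.008)),"z",np.nanmedian(W[mm][:,2])); continue
        h=dict(bal=.045,stir=.035,car=.04)[k]; top=dict(bal=.143,stir=.091,car=.112)[k]
        mm=near&(abs(W[...,2]-h)<.012); q=W[mm]; print(n,k,"surf rect",rect(q),"circ",circ(q),"medz",np.median(q[:,2]))
        mm=near&(abs(W[...,2]-top)<.008); 
        if mm.sum(): q=W[mm]; print("   sample top circ",circ(q),"rect",rect(q),mm.sum(),np.median(q[:,2]))
    cv2.imwrite(f"pics/{n}_crop.png",cv2.resize(d["color"][130:270,50:450] if n=="top" else d["color"][130:370,160:360],None,fx=2 if n=="top" else 2.4,fy=2 if n=="top" else 2.4,interpolation=cv2.INTER_CUBIC))
E
```

```text
top bal surf rect (array([404.2, 343.1]), array([174.1, 130.8]), 4.9) circ (array([403.9, 343.6]), 210.8) medz 0.03867419729148894
   sample top circ (array([423.3, 345.4]), 33.3) rect (array([424.2, 344.3]), array([28.5, 29.6]), 42.5) 122 0.14311225437043057
top stir surf rect (array([ 419.3, -326.7]), array([131.3, 165. ]), 76.6) circ (array([ 418.7, -325.4]), 204.1) medz 0.03357805572757607
   sample top circ (array([ 433.5, -324. ]), 60.5) rect (array([ 433.4, -324.3]), array([55.5, 58.4]), 0.6) 408 0.09143161955066484
top car surf rect (array([624.2, 116.6]), array([129.4, 130.7]), 47.6) circ (array([624.7, 117.9]), 132.5) medz 0.040067690725498886
   sample top circ (array([623. , 110.5]), 22.0) rect (array([622.1, 110.2]), array([20.6, 18.8]), 88.3) 55 0.11215406306761966
top cork (array([ 640.9, -152.1]), array([115. , 114.8]), 82.0) z 0.007890528109244205
top tip (array([ 808.9, -297.9]), array([102. , 182.3]), 22.0) [0.032 0.064]
top grey (array([370.8,  49.3]), array([ 85. , 167.8]), 7.6) [0.056 0.061]
top beak (array([764.9,  13.7]), array([69.6, 82.3]), 85.7) [0.065 0.09
[... 326 characters left out ...]
, 31.2) rect (array([427.6, 347.1]), array([28.2, 28.3]), 51.9) 135 0.14323567643265775
side stir surf rect (array([ 423. , -325.1]), array([135.6, 164.9]), 76.2) circ (array([ 421.9, -322.6]), 205.7) medz 0.03410214809139671
   sample top circ (array([ 435.8, -323.2]), 66.8) rect (array([ 436.6, -321.9]), array([60. , 58.9]), 54.9) 167 0.09208311388679515
side car surf rect (array([627.8, 119.9]), array([130., 130.]), 2.0) circ (array([628.2, 118.4]), 134.1) medz 0.04069268768515144
   sample top circ (array([626., 114.]), 20.9) rect (array([626.6, 114.6]), array([19., 19.]), 35.7) 47 0.11257309284511101
side cork (array([ 642.7, -150.1]), array([114.3, 113.9]), 82.1) z 0.008977463094587884
```

View pics/top_crop.png

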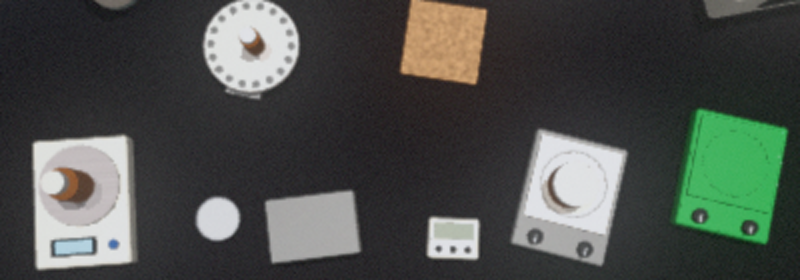

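The crop confirms the white stirrer (crop (575,190)) with the jar on it, the bottle left of centre on the pan, the vial on the carousel and the empty cork mat. Next I need the pan and plate centres.

```bash
python3 - <<'E'
from h import *
for n in("top","side"):
    d=dict(np.load(f"/tmp/{n}.npz")); W=cloud(d); g=d["color"].astype(int)
    hsv=cv2.cvtColor(d["color"],cv2.COLOR_BGR2HSV)
    c={"bal":(404,344),"stir":(420,-325)}
    for k,p in c.items():
        near=np.hypot(W[...,0]*1000-p[0],W[...,1]*1000-p[1])<112
        h=dict(bal=.045,stir=.035)[k]
        m0=near&(abs(W[...,2]-h)<.015)
        print(n,k,"V pct",np.percentile(hsv[...,2][m0],[10,25,50,75,90]),"S",np.percentile(hsv[...,1][m0],[10,50,90]), "z hist",np.histogram(W[m0][:,2],bins=np.arange(h-.015,h+.013,.003))[0])
        t,_=cv2.threshold(hsv[...,2][m0].reshape(-1,1),0,255,cv2.THRESH_OTSU); 
        m=m0&((hsv[...,2]<=t)&(hsv[...,2]>110) if k=="bal" else hsv[...,2]>t)
        m=cv2.morphologyEx(m.astype(np.uint8),cv2.MORPH_OPEN,np.ones((3,3)))
        N,l,s,_=cv2.connectedComponentsWithStats(m); i=1+s[1:,4].argmax(); v,u=np.nonzero(l==i)
        q=ray(d,np.c_[u,v],h); print(" otsu",t,"rect",rect(q),"circ",circ(q),len(u))
        if k=="bal":
            hull=cv2.convexHull((q[:,:2]*1000).astype(np.float32)); print(" ellipse",cv2.fitEllipse(hull))
E
```

```text
top bal V pct [168. 193. 210. 223. 224.] S [ 2.   7.  15.1] z hist [143 577 751 325 357 376 116  15   7]
 otsu 178.0 rect (array([398.7, 355.6]), array([ 8.1, 22.1]), 0.6) circ (array([398.7, 355.6]), 23.5) 33
 ellipse ((398.6622009277344, 356.08807373046875), (10.402466773986816, 24.861940383911133), 175.3181915283203)
top stir V pct [131. 168. 192. 228. 229.] S [1. 5. 7.] z hist [ 11  66 265 501 620 601 210  50  12]
 otsu 188.0 rect (array([ 436.6, -331. ]), array([115.1, 115.1]), 76.6) circ (array([ 436.6, -330. ]), 158.4) 1182
side bal V pct [221. 252. 254. 255. 255.] S [ 0.  2. 16.] z hist [  87  652 1084  199  366  566   90    3    9]
 otsu 200.0 rect (array([409.9, 362.3]), array([40.3, 22.9]), 39.4) circ (array([415. , 356.1]), 40.3) 97
 ellipse ((413.53680419921875, 358.07025146484375), (32.39997100830078, 38.265289306640625), 119.53001403808594)
side stir V pct [ 99. 168. 219. 255. 255.] S [ 0.   6.  17.9] z hist [ 26  32  64 182 211 232 104  32  12]
 otsu 176.0 rect (array([ 421.7, -320.2]), array([127. , 158.4]), 77.2) circ (array([ 421.8, -320. ]), 193.3) 598
```

Starting with the bottle, which is the nearest. First I align the tool yaw to π so that the tool axes become world (-x, +y, -z).

```bash
python3 -m creep '[0,0,-0.28,-0.4,-0.15,0,1, 0,0,-0.56,-0.8,-0.3,0,1, 0,0,-0.56,-0.95,-0.35,0,1, 0,0,-0.56,-0.95,-0.35,0,1, 0,0,-0.56,-0.95,-0.35,0,1, 0,0,-0.56,-0.95,-0.35,0,1, 0,0,-0.56,-0.95,-0.35,0,1]' 60
python3 - <<'E'
from h import *
from bench import arm
s=arm.read_state();print(s["eef_pos"],s["tool_rot"],s["time_s"],s["finger_gap"])
for n in("top","side"):
    d=dict(np.load(f"/tmp/{n}.npz")); W=cloud(d)
    m=(np.hypot(W[...,0]-.404,W[...,1]-.344)<.1)&(abs(W[...,2]-.046)<.005)
    m=cv2.morphologyEx(m.astype(np.uint8),cv2.MORPH_OPEN,np.ones((3,3)))>0
    q=W[m]; print(n,circ(q),rect(q),len(q))
    e=cv2.fitEllipse(cv2.convexHull((q[:,:2]*1000).astype(np.float32))); print(e)
E
```

```text
time_s: 0.98
eef_pos: [0.3349, 0.4816, 0.2312]
tool_rot: [3.142, -0.001, -3.14]
wrist_force: [-0.1, -0.4, -0.6]
finger_gap: 0.0854
grip_force: 0.0
[0.33494708 0.48156387 0.23115194] [ 3.14158964e+00 -5.18131866e-04 -3.14016008e+00] 0.975 0.08540246265909082
top (array([426.5, 345.7]), 110.0) (array([426.3, 339.8]), array([106.3,  97.9]), 0.7) 770
((426.262451171875, 345.6840515136719), (107.5717544555664, 108.97244262695312), 7.473516941070557)
side (array([430.1, 346.8]), 110.1) (array([430.5, 349.6]), array([103.5, 108.5]), 76.3) 1021
((430.0251159667969, 347.10223388671875), (108.27967834472656, 109.00543975830078), 172.53317260742188)
```

```bash
python3 -m creep '[0,0,0,-0.23,-0.34,0,1, 0,0,0,-0.455,-0.68,0,1, 0,0,0,-0.455,-0.68,0,1, 0,0,0,-0.455,-0.68,0,1, 0,0,0,-0.455,-0.68,0,1]' 60
python3 - <<'E'
from h import *
from bench import arm
print(arm.read_state()["eef_pos"])
for n in("wrist",):
    d=arm.get_image(n); cv2.imwrite("pics/w1.png",d["color"]); W=cloud(d)
    for h,r in((.143,.01),(.0455,.006)):
        m=(abs(W[...,2]-h)<r)&(np.hypot(W[...,0]-.427,W[...,1]-.346)<.075); q=W[m]; print(len(q)); len(q)>5 and print(circ(q),rect(q))
E
```

```text
time_s: 1.6
eef_pos: [0.4265, 0.3455, 0.2313]
tool_rot: [3.141, -0.0, -3.141]
wrist_force: [0.0, 0.6, -0.1]
finger_gap: 0.0853
grip_force: 0.0
[0.42654355 0.34553274 0.23134327]
1241
(array([427.6, 344.9]), 30.0) (array([427.4, 345. ]), array([29.3, 29.3]), 28.8)
5717
(array([430. , 345.6]), 109.8) (array([430.1, 345.6]), array([109.4, 108.2]), 89.6)
```

View pics/w1.png

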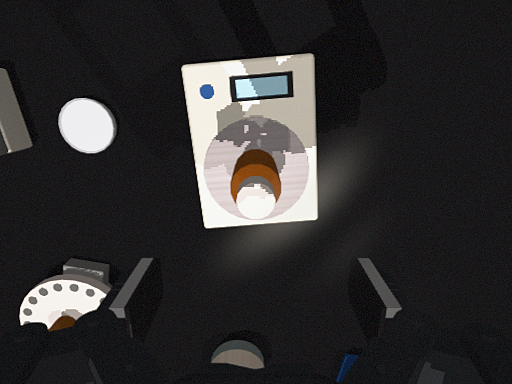

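The wrist view shows the bottle cap at (256,200), midway between the fingers at (135) and (380). It measures within 1 mm of the other cameras. Descending and gripping.

```bash
python3 -m creep '[0,0,0,0,0,0.2,1, 0,0,0,0,0,0.4,1, 0,0,0,0,0,0.55,1, 0,0,0,0,0,0.67,1, 0,0,0,0,0,0.74,1, 0,0,0,0,0,0.775,1, 0,0,0,0,0,0.775,1, 0,0,0,0,0,0.775,1]' 60
python3 -m creep '[0,0,0,0,0,0,-1, 0,0,0,0,0,0,-1, 0,0,0,0,0,0,-1, 0,0,0,0,0,0,-1, 0,0,0,0,0,0,-1, 0,0,0,0,0,0,-1, 0,0,0,0,0,0,-1, 0,0,0,0,0,0,-1]' 60
```

```text
time_s: 2.65
eef_pos: [0.428, 0.3452, 0.0774]
tool_rot: [3.14, 0.002, 3.141]
wrist_force: [0.2, -0.6, -0.6]
finger_gap: 0.0851
grip_force: 0.0
time_s: 3.65
eef_pos: [0.4279, 0.345, 0.0771]
tool_rot: [3.141, 0.001, 3.141]
wrist_force: [-0.3, 0.6, 5.8]
finger_gap: 0.0423
grip_force: 61.5
```

```bash
python3 -m creep '[0,0,0,0,0,-0.03,-1, 0,0,0,0,0,-0.15,-1, 0,0,0,0,0,-0.35,-1, 0,0,0,0,0,-0.5,-1, 0,0,0,0,0,-0.5,-1, 0,0,0,0,0,-0.5,-1]' 60
python3 -m creep '[0,0,0,-0.05,-0.1,0,-1, 0,0,0,-0.14,-0.3,0,-1, 0,0,0,-0.24,-0.56,0,-1, 0,0,0,-0.355,-0.827,0,-1]'
python3 -m creep '[0,0,0,-0.1,-0.25,0,-1, 0,0,0,-0.2,-0.5,0,-1, 0,0,0,-0.3,-0.7,0,-1, 0,0,0,-0.355,-0.827,0,-1]'
python3 -m creep '[0,0,0,-0.1,-0.25,0,-1, 0,0,0,-0.2,-0.5,0,-1, 0,0,0,-0.3,-0.7,0,-1, 0,0,0,-0.355,-0.827,0,-1, 0,0,0,-0.355,-0.827,0,-1, 0,0,0,-0.355,-0.827,0,-1]'
```

```text
time_s: 4.4
eef_pos: [0.4259, 0.3436, 0.1742]
tool_rot: [-3.14, -0.003, 3.141]
wrist_force: [0.1, -0.2, -1.0]
finger_gap: 0.0428
grip_force: 61.1
time_s: 4.9
eef_pos: [0.4964, 0.1774, 0.1733]
tool_rot: [-3.141, -0.005, -3.141]
wrist_force: [1.4, 0.1, -1.4]
finger_gap: 0.0428
grip_force: 61.2
time_s: 5.4
eef_pos: [0.5678, 0.0115, 0.1733]
tool_rot: [3.141, -0.005, 3.139]
wrist_force: [-0.3, -0.2, -1.3]
finger_gap: 0.0426
grip_force: 61.3
time_s: 6.15
eef_pos: [0.6382, -0.1508, 0.1737]
tool_rot: [3.139, -0.004, 3.141]
wrist_force: [-0.2, -0.5, -2.1]
finger_gap: 0.042
grip_force: 61.3
```

```bash
python3 -m creep '[0,0,0,-0.02,0,0.15,-1, 0,0,0,-0.02,0,0.35,-1, 0,0,0,-0.02,0,0.5,-1, 0,0,0,-0.02,0,0.58,-1, 0,0,0,-0.02,0,0.63,-1, 0,0,0,-0.02,0,0.65,-1, 0,0,0,-0.02,0,0.65,-1, 0,0,0,-0.02,0,0.65,-1]'
```

```text
time_s: 7.15
eef_pos: [0.6448, -0.1522, 0.0477]
tool_rot: [-3.141, 0.002, 3.141]
wrist_force: [-0.1, -0.5, -1.7]
finger_gap: 0.0427
grip_force: 61.3
```

```bash
python3 -m creep '[0,0,0,0.01,0,0.015,-1, 0,0,0,0.01,0,0.03,-1, 0,0,0,0.01,0,0.03,-1]'; python3 -m creep '[0,0,0,0,0,0.005,-1, 0,0,0,0,0,0.01,-1, 0,0,0,0,0,0.01,-1]'
```

```text
time_s: 7.52
eef_pos: [0.6418, -0.1519, 0.0402]
tool_rot: [3.142, -0.0, 3.141]
wrist_force: [0.2, -0.1, -0.4]
finger_gap: 0.0426
grip_force: 61.3
time_s: 7.9
eef_pos: [0.6419, -0.1519, 0.0401]
tool_rot: [3.142, -0.001, 3.141]
wrist_force: [-4.0, 1.0, 7.7]
finger_gap: 0.0426
grip_force: 62.4
```

In contact, so release and retreat.

```bash
python3 -m creep '[0,0,0,0,0,0,0.2, 0,0,0,0,0,0,0.2, 0,0,0,0,0,0,1, 0,0,0,0,0,0,1, 0,0,0,0,0,0,1, 0,0,0,0,0,-0.02,1, 0,0,0,0,0,-0.1,1, 0,0,0,0,0,-0.3,1, 0,0,0,0,0,-0.6,1, 0,0,0,0,0,-0.9,1, 0,0,0,0,0,-0.9,1, 0,0,0,0,0,-0.9,1]'
python3 - <<'E'
from h import *
from bench import arm
for n in("top","side","wrist"):
    d=arm.get_image(n); W=cloud(d)
    m=(abs(W[...,2]-.106)<.008)&(np.hypot(W[...,0]-.642,W[...,1]+.151)<.045); q=W[m]; print(n,len(q)); len(q)>5 and print(circ(q),np.median(q[:,2]))
E
```

```text
time_s: 9.4
eef_pos: [0.642, -0.1518, 0.2196]
tool_rot: [-3.141, 0.002, 3.141]
wrist_force: [0.2, -0.9, -0.3]
finger_gap: 0.0854
grip_force: 0.0
top 24
(array([ 645.4, -153.9]), 22.7) 0.10542315436490537
side 60
(array([ 640.9, -151.1]), 33.1) 0.10669361164303953
wrist 1030
(array([ 642.2, -152.9]), 30.4) 0.10554158519479359
```

```bash
python3 -m creep '[0,0,0,0.02,0.25,0,1, 0,0,0,0.044,0.5,0,1, 0,0,0,0.044,0.66,0,1]'
python3 -m creep '[0,0,0,0.02,0.25,0,1, 0,0,0,0.044,0.5,0,1, 0,0,0,0.044,0.66,0,1, 0,0,0,0.044,0.66,0,1, 0,0,0,0.044,0.66,0,1]'
python3 - <<'E'
from h import *
from bench import arm
d=arm.get_image("wrist"); cv2.imwrite("pics/w2.png",d["color"]); W=cloud(d)
for h,r in((.112,.005),(.04,.006)):
    m=(abs(W[...,2]-h)<r)&(np.hypot(W[...,0]-.625,W[...,1]-.115)<.08); q=W[m]; print(len(q)); len(q)>5 and print(circ(q),rect(q))
E
```

```text
time_s: 9.93
eef_pos: [0.6314, -0.0176, 0.2159]
tool_rot: [3.141, -0.004, -3.141]
wrist_force: [-0.8, -0.1, 0.3]
finger_gap: 0.0855
grip_force: 0.0
time_s: 10.55
eef_pos: [0.6238, 0.1116, 0.2168]
tool_rot: [-3.141, -0.003, 3.141]
wrist_force: [0.5, 0.5, -0.3]
finger_gap: 0.0854
grip_force: 0.0
562
(array([626.6, 111. ]), 21.7) (array([626.6, 111. ]), array([21.1, 20.9]), 47.3)
11501
(array([628.9, 117.1]), 132.0) (array([628.7, 117.3]), array([130.8, 130.4]), 46.7)
```

```bash
python3 -m creep '[0,0,0,-0.01,0,0.2,1, 0,0,0,-0.01,0,0.4,1, 0,0,0,-0.01,0,0.55,1, 0,0,0,-0.01,0,0.67,1, 0,0,0,-0.01,0,0.74,1, 0,0,0,-0.01,0,0.77,1, 0,0,0,-0.01,0,0.77,1, 0,0,0,-0.01,0,0.77,1]' 50
python3 -m creep '[0,0,0,0,0,0,-1, 0,0,0,0,0,0,-1, 0,0,0,0,0,0,-1, 0,0,0,0,0,0,-1, 0,0,0,0,0,0,-1, 0,0,0,0,0,0,-1, 0,0,0,0,0,0,-1, 0,0,0,0,0,0,-1, 0,0,0,0,0,0,-1]' 50
```

```text
time_s: 11.6
eef_pos: [0.6275, 0.1122, 0.0657]
tool_rot: [3.141, 0.002, 3.141]
wrist_force: [-0.1, -0.2, 0.4]
finger_gap: 0.0859
grip_force: 0.0
time_s: 12.72
eef_pos: [0.6268, 0.1122, 0.0647]
tool_rot: [3.142, 0.001, 3.141]
wrist_force: [0.7, 0.6, 2.9]
finger_gap: 0.0262
grip_force: 49.4
```

```bash
python3 -m creep '[0,0,0,0,0,-0.03,-1, 0,0,0,0,0,-0.15,-1, 0,0,0,0,0,-0.35,-1, 0,0,0,0,0,-0.5,-1, 0,0,0,0,0,-0.5,-1, 0,0,0,0,0,-0.5,-1]'
python3 -m creep '[0,0,0,0.06,0.08,0,-1, 0,0,0,0.2,0.24,0,-1, 0,0,0,0.34,0.42,0,-1, 0,0,0,0.49,0.585,0,-1]'
python3 -m creep '[0,0,0,0.15,0.2,0,-1, 0,0,0,0.3,0.38,0,-1, 0,0,0,0.43,0.52,0,-1, 0,0,0,0.49,0.585,0,-1, 0,0,0,0.49,0.585,0,-1, 0,0,0,0.49,0.585,0,-1]'
```

```text
time_s: 13.48
eef_pos: [0.6251, 0.1121, 0.1625]
tool_rot: [-3.141, -0.003, 3.141]
wrist_force: [-0.4, 1.3, -0.3]
finger_gap: 0.0264
grip_force: 49.2
time_s: 13.98
eef_pos: [0.5255, 0.2308, 0.1623]
tool_rot: [-3.141, -0.004, 3.141]
wrist_force: [-0.4, 0.7, -0.9]
finger_gap: 0.0264
grip_force: 49.2
time_s: 14.72
eef_pos: [0.4312, 0.3456, 0.164]
tool_rot: [-3.141, 0.0, 3.14]
wrist_force: [-0.1, -0.9, -1.3]
finger_gap: 0.0267
grip_force: 49.2
```

```bash
python3 -m creep '[0,0,0,0,0,0.1,-1, 0,0,0,0,0,0.25,-1, 0,0,0,0,0,0.35,-1, 0,0,0,0,0,0.41,-1, 0,0,0,0,0,0.435,-1, 0,0,0,0,0,0.445,-1, 0,0,0,0,0,0.445,-1]'
```

```text
time_s: 15.6
eef_pos: [0.4313, 0.3466, 0.076]
tool_rot: [3.141, 0.001, 3.141]
wrist_force: [-0.4, 0.0, -0.5]
finger_gap: 0.0268
grip_force: 49.2
```

```bash
python3 -m creep '[0,0,0,0,0,0.01,-1, 0,0,0,0,0,0.022,-1, 0,0,0,0,0,0.022,-1]'; python3 -m creep '[0,0,0,0,0,0.005,-1, 0,0,0,0,0,0.01,-1, 0,0,0,0,0,0.01,-1]'
```

```text
time_s: 15.98
eef_pos: [0.4304, 0.3463, 0.0707]
tool_rot: [-3.141, -0.0, 3.141]
wrist_force: [-0.0, -0.3, -0.9]
finger_gap: 0.0265
grip_force: 49.2
time_s: 16.35
eef_pos: [0.4308, 0.3464, 0.0696]
tool_rot: [-3.141, -0.0, 3.141]
wrist_force: [-2.5, -1.4, 5.8]
finger_gap: 0.0265
grip_force: 49.8
```

Contact at the expected height. Release, lift and check.

```bash
python3 -m creep '[0,0,0,0,0,0,-0.2, 0,0,0,0,0,0,-0.2, 0,0,0,0,0,0,1, 0,0,0,0,0,0,1, 0,0,0,0,0,0,1, 0,0,0,0,0,0,1, 0,0,0,0,0,-0.02,1, 0,0,0,0,0,-0.1,1, 0,0,0,0,0,-0.3,1, 0,0,0,0,0,-0.55,1, 0,0,0,0,0,-0.75,1, 0,0,0,0,0,-0.75,1, 0,0,0,0,0,-0.75,1]'
python3 - <<'E'
from h import *
from bench import arm
d=arm.get_image("wrist"); W=cloud(d)
for h,r in((.117,.005),(.0455,.006)):
    m=(abs(W[...,2]-h)<r)&(np.hypot(W[...,0]-.429,W[...,1]-.346)<.075); q=W[m]; print(len(q)); len(q)>5 and print(circ(q),rect(q))
E
```

```text
time_s: 17.98
eef_pos: [0.4304, 0.3462, 0.2193]
tool_rot: [3.141, 0.0, 3.141]
wrist_force: [0.3, -1.0, -0.8]
finger_gap: 0.0854
grip_force: 0.0
575
(array([431.1, 345.3]), 22.0) (array([430.9, 345.3]), array([21. , 21.2]), 20.7)
7899
(array([430.2, 345.5]), 110.1) (array([430.1, 345.7]), array([108.8, 108.2]), 89.9)
```

```bash
python3 -m creep '[0,0,0,0,-0.2,0,1, 0,0,0,0,-0.5,0,1, 0,0,0,0,-0.837,0,1]'
python3 -m creep '[0,0,0,0,-0.3,0,1, 0,0,0,0,-0.6,0,1, 0,0,0,0,-0.837,0,1]'
python3 -m creep '[0,0,0,0,-0.3,0,1, 0,0,0,0,-0.6,0,1, 0,0,0,0,-0.837,0,1]'
python3 -m creep '[0,0,0,-0.02,-0.3,0,1, 0,0,0,-0.02,-0.6,0,1, 0,0,0,-0.02,-0.837,0,1, 0,0,0,-0.02,-0.837,0,1, 0,0,0,-0.02,-0.837,0,1, 0,0,0,-0.02,-0.837,0,1]'
python3 - <<'E'
from h import *
from bench import arm
d=arm.get_image("wrist"); cv2.imwrite("pics/w3.png",d["color"]); W=cloud(d)
for h,r in((.091,.005),(.035,.004)):
    m=(abs(W[...,2]-h)<r)&(np.hypot(W[...,0]-.437,W[...,1]+.329)<.09); q=W[m]; print(len(q)); len(q)>5 and print(circ(q),rect(q))
E
```

```text
time_s: 18.4
eef_pos: [0.429, 0.1822, 0.2168]
tool_rot: [-3.14, -0.003, -3.141]
wrist_force: [0.9, -0.0, 0.5]
finger_gap: 0.0853
grip_force: 0.0
time_s: 18.77
eef_pos: [0.4287, 0.0145, 0.2171]
tool_rot: [3.141, -0.003, 3.14]
wrist_force: [-0.2, -0.9, 0.7]
finger_gap: 0.0854
grip_force: 0.0
time_s: 19.15
eef_pos: [0.4287, -0.1526, 0.2171]
tool_rot: [3.14, -0.003, 3.139]
wrist_force: [1.2, -0.2, 0.6]
finger_gap: 0.0854
grip_force: 0.0
time_s: 19.9
eef_pos: [0.4338, -0.3167, 0.218]
tool_rot: [3.14, -0.001, -3.141]
wrist_force: [0.2, -0.2, -0.4]
finger_gap: 0.0854
grip_force: 0.0
3559
(array([ 436.8, -324.6]), 59.9) (array([ 436.7, -324.7]), array([59.1, 59.1]), 43.8)
8349
(array([ 433.2, -328.9]), 174.3) (array([ 424.3, -327.3]), array([121.4, 153.2]), 76.5)
```

View pics/w3.png

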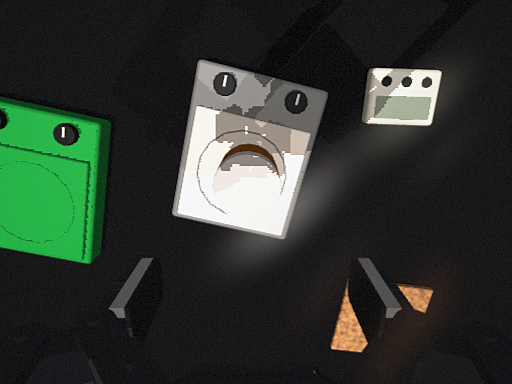

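The wrist view shows the jar on the white stirrer at (248,178), with the green decoy to the left. The jar is at about (436,-324) mm. I'll correct by 7 mm, then descend.

```bash
python3 -m creep '[0,0,0,-0.01,-0.036,0,1, 0,0,0,-0.01,-0.036,0.2,1, 0,0,0,-0.01,-0.036,0.4,1, 0,0,0,-0.01,-0.036,0.5,1, 0,0,0,-0.01,-0.036,0.52,1, 0,0,0,-0.01,-0.036,0.52,1]'
```

```text
time_s: 20.7
eef_pos: [0.4366, -0.3259, 0.1156]
tool_rot: [-3.141, 0.001, 3.141]
wrist_force: [0.0, -0.5, 0.1]
finger_gap: 0.0854
grip_force: 0.0
```

```bash
python3 -m creep '[0,0,0,0,0.008,0.1,1, 0,0,0,0,0.008,0.2,1, 0,0,0,0,0.008,0.29,1, 0,0,0,0,0.008,0.33,1, 0,0,0,0,0.008,0.35,1, 0,0,0,0,0.008,0.35,1, 0,0,0,0,0.008,0.35,1]'
python3 -m creep '[0,0,0,0,0,0,-1, 0,0,0,0,0,0,-1, 0,0,0,0,0,0,-1, 0,0,0,0,0,0,-1, 0,0,0,0,0,0,-1, 0,0,0,0,0,0,-1, 0,0,0,0,0,0,-1, 0,0,0,0,0,0,-1]' 60
```

```text
time_s: 21.58
eef_pos: [0.4366, -0.3244, 0.0456]
tool_rot: [-3.141, 0.001, 3.141]
wrist_force: [-0.2, -0.0, 0.2]
finger_gap: 0.0856
grip_force: 0.0
time_s: 22.58
eef_pos: [0.4368, -0.3246, 0.0458]
tool_rot: [-3.14, 0.001, 3.141]
wrist_force: [0.5, -0.1, 5.1]
finger_gap: 0.0581
grip_force: 65.1
```

```bash
python3 -m creep '[0,0,0,0,0,-0.03,-1, 0,0,0,0,0,-0.15,-1, 0,0,0,0,0,-0.35,-1, 0,0,0,0,0,-0.55,-1, 0,0,0,0,0,-0.6,-1, 0,0,0,0,0,-0.6,-1]'
python3 -m creep '[0,0,0,-0.04,0.1,0,-1, 0,0,0,-0.12,0.28,0,-1, 0,0,0,-0.22,0.5,0,-1, 0,0,0,-0.32,0.74,0,-1]'
python3 -m creep '[0,0,0,-0.1,0.25,0,-1, 0,0,0,-0.2,0.48,0,-1, 0,0,0,-0.32,0.74,0,-1]'
python3 -m creep '[0,0,0,-0.1,0.25,0,-1, 0,0,0,-0.2,0.46,0,-1, 0,0,0,-0.27,0.62,0,-1, 0,0,0,-0.32,0.737,0,-1, 0,0,0,-0.32,0.737,0,-1, 0,0,0,-0.32,0.737,0,-1]'
```

```text
time_s: 23.32
eef_pos: [0.4358, -0.3237, 0.1644]
tool_rot: [3.141, -0.0, 3.141]
wrist_force: [-0.2, -0.3, -2.6]
finger_gap: 0.0584
grip_force: 64.7
time_s: 23.82
eef_pos: [0.4993, -0.1731, 0.1624]
tool_rot: [3.139, -0.004, 3.14]
wrist_force: [-0.2, 0.1, -2.0]
finger_gap: 0.058
grip_force: 64.7
time_s: 24.2
eef_pos: [0.5629, -0.0251, 0.1623]
tool_rot: [3.141, -0.004, 3.141]
wrist_force: [0.3, -0.7, -1.2]
finger_gap: 0.0582
grip_force: 64.7
time_s: 24.95
eef_pos: [0.6275, 0.1188, 0.1639]
tool_rot: [-3.141, -0.002, 3.141]
wrist_force: [-1.1, -0.5, -1.2]
finger_gap: 0.058
grip_force: 64.7
```

Down to 113 mm below, stopping short of contact.

```bash
python3 -m creep '[0,0,0,0,0,0.12,-1, 0,0,0,0,0,0.28,-1, 0,0,0,0,0,0.42,-1, 0,0,0,0,0,0.5,-1, 0,0,0,0,0,0.53,-1, 0,0,0,0,0,0.54,-1, 0,0,0,0,0,0.54,-1]'
```

```text
time_s: 25.82
eef_pos: [0.6294, 0.1193, 0.0581]
tool_rot: [3.141, 0.002, 3.141]
wrist_force: [1.2, 1.1, -0.7]
finger_gap: 0.0583
grip_force: 64.7
```

```bash
python3 -m creep '[0,0,0,0,-0.006,0.015,-1, 0,0,0,0,-0.006,0.028,-1, 0,0,0,0,-0.006,0.028,-1]'; python3 -m creep '[0,0,0,0,0,0.005,-1, 0,0,0,0,0,0.01,-1, 0,0,0,0,0,0.01,-1]'
```

```text
time_s: 26.2
eef_pos: [0.6282, 0.1181, 0.051]
tool_rot: [-3.142, -0.001, 3.141]
wrist_force: [-0.5, 0.1, -0.9]
finger_gap: 0.0582
grip_force: 64.7
time_s: 26.58
eef_pos: [0.6284, 0.1181, 0.0508]
tool_rot: [-3.141, -0.001, 3.141]
wrist_force: [-3.7, -0.5, 7.1]
finger_gap: 0.0583
grip_force: 65.6
```

```bash
python3 -m creep '[0,0,0,0,0,0,0.55, 0,0,0,0,0,0,0.55, 0,0,0,0,0,0,1, 0,0,0,0,0,0,1, 0,0,0,0,0,0,1, 0,0,0,0,0,-0.02,1, 0,0,0,0,0,-0.1,1, 0,0,0,0,0,-0.3,1, 0,0,0,0,0,-0.55,1, 0,0,0,0,0,-0.8,1, 0,0,0,0,0,-0.8,1, 0,0,0,0,0,-0.8,1]'
python3 - <<'E'
from h import *
from bench import arm
d=arm.get_image("wrist"); W=cloud(d)
for h,r in((.096,.005),(.04,.006)):
    m=(abs(W[...,2]-h)<r)&(np.hypot(W[...,0]-.627,W[...,1]-.117)<.08); q=W[m]; print(len(q)); len(q)>5 and print(circ(q),rect(q))
E
```

```text
time_s: 28.08
eef_pos: [0.6285, 0.1181, 0.2103]
tool_rot: [3.142, 0.001, 3.141]
wrist_force: [-0.6, 0.9, -0.8]
finger_gap: 0.0855
grip_force: 0.0
3889
(array([629.2, 117.3]), 60.0) (array([628.9, 117.3]), array([59.1, 58.8]), 39.8)
8973
(array([629.1, 117.1]), 132.2) (array([628.8, 117.1]), array([130.6, 130.5]), 46.7)
```

```bash
python3 -m creep '[0,0,0,-0.01,-0.2,0,1, 0,0,0,-0.034,-0.45,0,1, 0,0,0,-0.034,-0.675,0,1]'
python3 -m creep '[0,0,0,-0.02,-0.25,0,1, 0,0,0,-0.034,-0.5,0,1, 0,0,0,-0.034,-0.675,0,1, 0,0,0,-0.034,-0.675,0,1, 0,0,0,-0.034,-0.675,0,1, 0,0,0,-0.034,-0.675,0,1]'
python3 -m creep '[0,0,0,0,0,0.2,1, 0,0,0,0,0,0.35,1, 0,0,0,0,0,0.4,1, 0,0,0,0,0,0.4,1, 0,0,0,0,0,0.4,1]'
```

```text
time_s: 28.5
eef_pos: [0.6338, -0.0181, 0.2067]
tool_rot: [3.141, -0.004, 3.141]
wrist_force: [0.0, -0.5, -0.1]
finger_gap: 0.0854
grip_force: 0.0
time_s: 29.25
eef_pos: [0.6415, -0.1504, 0.2084]
tool_rot: [3.141, -0.002, -3.141]
wrist_force: [-0.7, 0.1, 0.0]
finger_gap: 0.0851
grip_force: 0.0
time_s: 29.88
eef_pos: [0.6432, -0.152, 0.1312]
tool_rot: [-3.141, 0.003, 3.141]
wrist_force: [-0.6, -0.2, -0.3]
finger_gap: 0.0854
grip_force: 0.0
```

```bash
python3 -m creep '[0,0,0,0.005,0,0.15,1, 0,0,0,0.005,0,0.3,1, 0,0,0,0.005,0,0.39,1, 0,0,0,0.005,0,0.43,1, 0,0,0,0.005,0,0.445,1, 0,0,0,0.005,0,0.445,1, 0,0,0,0.005,0,0.445,1]'
python3 -m creep '[0,0,0,0,0,0,-1, 0,0,0,0,0,0,-1, 0,0,0,0,0,0,-1, 0,0,0,0,0,0,-1, 0,0,0,0,0,0,-1, 0,0,0,0,0,0,-1, 0,0,0,0,0,0,-1, 0,0,0,0,0,0,-1]' 60
```

```text
time_s: 30.75
eef_pos: [0.6417, -0.1522, 0.0415]
tool_rot: [-3.141, 0.002, 3.141]
wrist_force: [-0.1, 0.1, -0.2]
finger_gap: 0.0853
grip_force: 0.0
time_s: 31.75
eef_pos: [0.6413, -0.152, 0.0408]
tool_rot: [-3.141, 0.001, 3.141]
wrist_force: [0.0, 1.2, 4.6]
finger_gap: 0.0428
grip_force: 61.3
```

```bash
python3 -m creep '[0,0,0,0,0,-0.03,-1, 0,0,0,0,0,-0.15,-1, 0,0,0,0,0,-0.35,-1, 0,0,0,0,0,-0.55,-1, 0,0,0,0,0,-0.6,-1, 0,0,0,0,0,-0.6,-1]'
python3 -m creep '[0,0,0,0.06,-0.05,0,-1, 0,0,0,0.2,-0.17,0,-1, 0,0,0,0.35,-0.3,0,-1, 0,0,0,0.508,-0.445,0,-1]'
python3 -m creep '[0,0,0,0.15,-0.13,0,-1, 0,0,0,0.3,-0.26,0,-1, 0,0,0,0.43,-0.38,0,-1, 0,0,0,0.508,-0.445,0,-1, 0,0,0,0.508,-0.445,0,-1, 0,0,0,0.508,-0.445,0,-1]'
```

```text
time_s: 32.5
eef_pos: [0.6404, -0.1519, 0.1597]
tool_rot: [3.142, -0.001, 3.141]
wrist_force: [-0.1, -0.2, -2.5]
finger_gap: 0.0424
grip_force: 61.1
time_s: 33.0
eef_pos: [0.5359, -0.241, 0.1575]
tool_rot: [3.14, -0.005, 3.141]
wrist_force: [0.7, 0.1, -1.8]
finger_gap: 0.0426
grip_force: 61.1
time_s: 33.75
eef_pos: [0.4376, -0.3291, 0.1597]
tool_rot: [3.14, -0.0, 3.141]
wrist_force: [0.2, 0.5, -1.7]
finger_gap: 0.0424
grip_force: 61.1
```

```bash
python3 -m creep '[0,0,0,0,0,0.1,-1, 0,0,0,0,0,0.22,-1, 0,0,0,0,0,0.33,-1, 0,0,0,0,0,0.39,-1, 0,0,0,0,0,0.415,-1, 0,0,0,0,0,0.425,-1, 0,0,0,0,0,0.425,-1, 0,0,0,0,0,0.425,-1]'
python3 - <<'E'
from h import *
from bench import arm
d=arm.get_image("wrist"); v=d["color"].max(2); W=cloud(d)
m=((abs(W[...,2]-.035)<.006)&(v>215)&(np.hypot(W[...,0]-.437,W[...,1]+.329)<.09)).astype(np.uint8)
m=cv2.morphologyEx(m,cv2.MORPH_OPEN,np.ones((3,3)))>0; print(rect(W[m]),m.sum())
E
```

```text
time_s: 34.75
eef_pos: [0.438, -0.3302, 0.0761]
tool_rot: [-3.141, 0.001, 3.141]
wrist_force: [0.9, 0.5, -0.3]
finger_gap: 0.0423
grip_force: 61.2
(array([ 428.1, -327.8]), array([117.4, 145.9]), 76.2) 9231
```

```bash
python3 -m creep '[0,0,0,-0.005,0,0.015,-1, 0,0,0,-0.005,0,0.03,-1, 0,0,0,-0.005,0,0.03,-1]'; python3 -m creep '[0,0,0,0,0,0.005,-1, 0,0,0,0,0,0.01,-1, 0,0,0,0,0,0.01,-1]'
```

```text
time_s: 35.17
eef_pos: [0.4382, -0.3294, 0.0688]
tool_rot: [3.141, -0.001, 3.141]
wrist_force: [-0.7, -0.8, -2.0]
finger_gap: 0.0426
grip_force: 61.2
time_s: 35.55
eef_pos: [0.4386, -0.3298, 0.0678]
tool_rot: [-3.142, -0.0, 3.141]
wrist_force: [-1.2, 0.6, 2.2]
finger_gap: 0.0426
grip_force: 61.5
```

```bash
python3 -m creep '[0,0,0,0,0,0.003,-1, 0,0,0,0,0,0.003,-1, 0,0,0,0,0,0.003,0.2, 0,0,0,0,0,0,0.2, 0,0,0,0,0,0,1, 0,0,0,0,0,0,1, 0,0,0,0,0,0,1, 0,0,0,0,0,-0.02,1, 0,0,0,0,0,-0.1,1, 0,0,0,0,0,-0.3,1, 0,0,0,0,0,-0.55,1, 0,0,0,0,0,-0.85,1, 0,0,0,0,0,-0.85,1, 0,0,0,0,0,-0.85,1, 0,0,0,0,0,-0.85,1]'
python3 - <<'E'
from h import *
from bench import arm
for n in("top","side","wrist"):
    d=arm.get_image(n); W=cloud(d)
    if n=="wrist": cv2.imwrite("pics/w4.png",d["color"])
    if n=="side": cv2.imwrite("pics/s4.png",d["color"])
    for k,c,h in(("bottle",(.438,-.33),.133),("jar",(.628,.118),.096),("vial",(.429,.346),.117)):
        m=(abs(W[...,2]-h)<.006)&(np.hypot(W[...,0]-c[0],W[...,1]-c[1])<.045); q=W[m]; len(q)>9 and print(n,k,circ(q),np.median(q[:,2]))
    if n=="top":
        v=d["color"].max(2); m=((v>188)&(np.hypot(W[...,0]-.42,W[...,1]+.325)<.112)&(abs(W[...,2]-.035)<.015)).astype(np.uint8)
        m=cv2.morphologyEx(m,cv2.MORPH_OPEN,np.ones((3,3)))>0; vv,u=np.nonzero(m); print("plate",rect(ray(d,np.c_[u,vv],.035)))
E
```

```text
time_s: 37.42
eef_pos: [0.4376, -0.3288, 0.2356]
tool_rot: [3.139, -0.002, 3.141]
wrist_force: [-0.8, -0.1, -1.1]
finger_gap: 0.0855
grip_force: 0.0
top jar (array([625.5, 117.1]), 60.6) 0.09624282433409054
top vial (array([428.1, 345.4]), 22.9) 0.11786485632955326
plate (array([ 438.8, -330.5]), array([118.1, 114.9]), 75.7)
side bottle (array([ 439.7, -327.5]), 32.3) 0.13326045226121505
side jar (array([629.1, 119.2]), 62.0) 0.09675983462909758
side vial (array([430.6, 347.3]), 21.9) 0.11717492574457157
wrist bottle (array([ 439.9, -330.7]), 30.2) 0.132506805481686
```

View pics/w4.png

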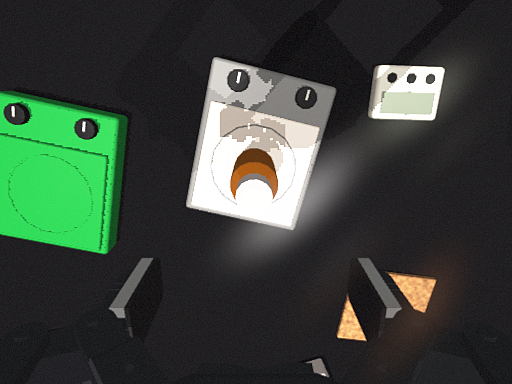

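View pics/s4.png

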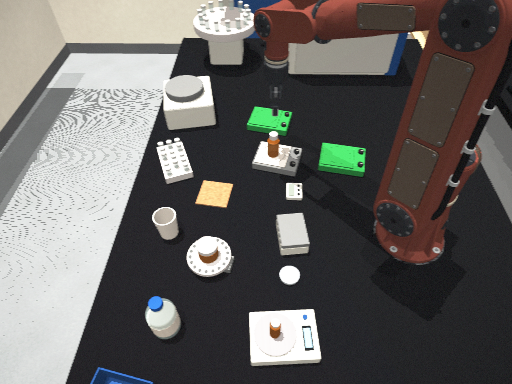

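The wrist view shows the bottle upright inside the printed ring at (254,180). The side view shows the bottle on the stirrer (273,147), the jar on the carousel (208,250) and the vial on the pan (275,328), with the bystanders where they were. All three are within about 3 mm of centre, so I'm handing in.

```bash
python3 -c "
from bench import arm
print(arm.finish_job())"
```

```text
the job is handed in; nothing more can be done
None
```

I handed the job in at about 37 s of the allowed 134 s: the bottle is on the stirrer, the jar on the carousel and the vial on the balance pan, each upright, released and measured within about 3 mm of centre; no verdict was returned.

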